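# Take the pipette off its stand and hold it ready over the marked vial

## Task

Lift the white pipette up off the forked hook of its stand, carry it over the row of bottles, and bring its tip to a stop hovering about 1 cm above the middle of the mouth of the open vial with the green band, upright, ready to dispense. Do not let the pipette touch the vials, the rack or the bottles, and do not shift any of them. The job ends holding: the program finishes while the gripper still holds the pipette still in the air there.

Things in the scene. Friction and masses are not known exactly. Their poses are not given: they have to be found in the camera images.
- pipette: white pipette, blue collar and button, yellow tip, 180 mm long, 0.12 kg, hanging upright in the stand's fork. Origin at the end of the yellow tip, z up its axis. Grip the handle from above across its y at z = 145 mm: handle z = 118 to 166 mm, flat faces 24 mm apart in y, 28 mm in x. Collar 30 (x) by 32 (y) mm, z = 112 to 118; button 16 mm wide, to z = 180; shaft below the collar 13 mm thick
- stand: fixed stand: grey base 130 (x) by 100 (y) mm, origin under its centre, z up; post at x = +45 mm with a black fork, top z = 150 mm, open to the stand's -x: prongs at y = 9 to 20 mm either side, to x = -40 mm. The pipette hangs at x = -15, y = 0, axes within 0.1 rad of the stand's, collar on the prongs between lips up to z = 157 mm. Raised over 10 mm it can leave to the stand's -x, or straight up
- rack: fixed grey vial rack, 160 (x) by 56 (y) by 25 mm, origin at the centre of its underside, z up; three holes at x = -48, 0, +48 mm, whose floors are 11 mm above the table (so vial rims stand 61 mm above the table)
- green_vial: open-mouthed round glass vial, loose, 28 mm outside and 24 mm inside diameter, 50 mm tall, standing in one of the rack's three holes; green band round its upper end; origin at the centre of its underside, z up, so the rim of the mouth is at z = 50 mm. This is the target
- white_vial_1: open-mouthed round glass vial, loose, 28 mm outside and 24 mm inside diameter, 50 mm tall, standing in one of the rack's three holes; white band round its upper end; origin at the centre of its underside, z up, so the rim of the mouth is at z = 50 mm
- white_vial_2: open-mouthed round glass vial, loose, 28 mm outside and 24 mm inside diameter, 50 mm tall, standing in one of the rack's three holes; white band round its upper end; origin at the centre of its underside, z up, so the rim of the mouth is at z = 50 mm
- dropper_bottle: small amber dropper bottle with a black teat, 30 mm diameter, 92 mm tall; loose, stands in the row of five bottles that runs along x between the stand and the rack, at about y = -0.10, places 68 mm apart from x = 0.37 to 0.65, in any order; origin at the centre of its underside, z up
- clear_jar_a: clear reagent jar with a glass stopper, 67 mm diameter, 116 mm tall; loose, stands in the row of five bottles that runs along x between the stand and the rack, at about y = -0.10, places 68 mm apart from x = 0.37 to 0.65, in any order; origin at the centre of its underside, z up
- spray_bottle_a: small dark spray bottle with a white nozzle, 30 mm diameter, 118 mm tall; loose, stands in the row of five bottles that runs along x between the stand and the rack, at about y = -0.10, places 68 mm apart from x = 0.37 to 0.65, in any order; origin at the centre of its underside, z up
- clear_jar_b: clear reagent jar with a glass stopper, 62 mm diameter, 113 mm tall; loose, stands in the row of five bottles that runs along x between the stand and the rack, at about y = -0.10, places 68 mm apart from x = 0.37 to 0.65, in any order; origin at the centre of its underside, z up
- spray_bottle_b: small dark spray bottle with a white nozzle, 30 mm diameter, 113 mm tall; loose, stands in the row of five bottles that runs along x between the stand and the rack, at about y = -0.10, places 68 mm apart from x = 0.37 to 0.65, in any order; origin at the centre of its underside, z up
Things that resemble listed ones, but are neither listed nor needed, are in the scene too. Leave any orange or pink look-alike of the white_vial_1 alone.

How it is judged:
On the way, in this order (a step that is already met when the one before it is completed fails the run):
1. the pipette is held by the fingers, lifted clear of the stand (height (world z) of pipette above 0.048 m and contact force between pipette and stand below 0.05 N and contact force between pipette and the fingers above 1 N), for 0.1 s.
2. the held pipette passes over the row: its tip above one of the five bottles (within 60 mm of its axis and higher than its top) (contact force between pipette and the fingers above 1 N and ((horizontal distance between pipette and dropper_bottle below 0.06 m and height (world z) of pipette above 0.092 m) or (horizontal distance between pipette and clear_jar_a below 0.06 m and height (world z) of pipette above 0.116 m) or (horizontal distance between pipette and spray_bottle_a below 0.06 m and height (world z) of pipette above 0.118 m) or (horizontal distance between pipette and clear_jar_b below 0.06 m and height (world z) of pipette above 0.113 m) or (horizontal distance between pipette and spray_bottle_b below 0.06 m and height (world z) of pipette above 0.113 m))).
At the end, for the whole second after the job is handed in: The pipette is held by the fingers, still (under 20 mm/s), upright within 0.12 rad, its tip within 9 mm of the green-banded vial's axis and 3 to 25 mm above its rim, touching no vial, rack or stand; the vials are within 8 mm and the five bottles within 15 mm of where they stood, all upright (horizontal distance between pipette and green_vial below 0.009 m and z of pipette in the frame of green_vial between 0.053 and 0.075 m and angle between pipette's own z axis and vertical below 0.12 rad and linear speed of pipette below 0.02 m/s and contact force between pipette and the fingers above 1 N and contact force between pipette and green_vial below 0.05 N and contact force between pipette and white_vial_1 below 0.05 N and contact force between pipette and white_vial_2 below 0.05 N and contact force between pipette and rack below 0.05 N and contact force between pipette and stand below 0.05 N and angle between each of green_vial, white_vial_1, white_vial_2, dropper_bottle, clear_jar_a, spray_bottle_a, clear_jar_b, spray_bottle_b's own z axis and vertical below 0.15 rad and distance of each of green_vial, white_vial_1, white_vial_2 from where it was at the start of the episode below 0.008 m and distance of each of dropper_bottle, clear_jar_a, spray_bottle_a, clear_jar_b, spray_bottle_b from where it was at the start of the episode below 0.015 m); the arm keeps its last pose, push and grip.
It fails at once if the pipette touches a vial, the rack or a bottle (over 0.3 N) (contact force between pipette and green_vial above 0.3 N or contact force between pipette and white_vial_1 above 0.3 N or contact force between pipette and white_vial_2 above 0.3 N or contact force between pipette and rack above 0.3 N or contact force between pipette and dropper_bottle above 0.3 N or contact force between pipette and clear_jar_a above 0.3 N or contact force between pipette and spray_bottle_a above 0.3 N or contact force between pipette and clear_jar_b above 0.3 N or contact force between pipette and spray_bottle_b above 0.3 N).
It fails at once if a vial is shifted more than 8 mm (distance of any of green_vial, white_vial_1, white_vial_2 from where it was at the start of the episode above 0.008 m).
It fails at once if a bottle of the row is shifted more than 15 mm (distance of any of dropper_bottle, clear_jar_a, spray_bottle_a, clear_jar_b, spray_bottle_b from where it was at the start of the episode above 0.015 m).
It also fails if it takes over 43 s, if anything falls off the work surface, if the arm or the gripper's body presses on something with over 40 N, if the wrist force passes 120 N, or if a joint passes its speed limit or range.

## Robot

A 6-joint arm with a two-finger parallel gripper is mounted at the origin on a cart in front of the work surface, level with it; the furniture and walls round the work are solid. World frame = base frame: x ahead of the robot, y to its left, z up, the work surface at z = 0. Lengths are in m, angles in rad, forces in N, time in s.
With the tool pointing down it reaches from about 0.25 to 0.725 m from the base axis. Payload 4 kg.
Tool frame: the origin (TCP) lies midway between the tips of the shut fingers; the grasp point (between the pads) lies 19 mm behind it; z points along the fingers, y is the line along which they close (so a half turn about z gives the same grasp; the last joint's range is limited). The gripper opens to 85 mm and grips with 20 to 120 N. Pads are 22 mm wide; open, the fingers measure 114 mm over their backs; the gripper's body (76 mm by 85 mm) begins 54 mm behind the grasp point. The pads swing forward as they close: fully open they stand 13 mm farther back than shut.
Start: joints at [-1.282, 0.241, 0.005, 1.335, 0, 1.571], TCP at [0.142, -0.479, 0.231] pointing down, gripper open.
Joint ranges: [-2.72, 2.72], [-1.05, 1.87], [-1.09, 1.28], [-1.99, 2.15], [-1.42, 1.44], [-3.14, 3.14]. Speed limits (rad/s): [2.79, 2.79, 3.14, 3.14, 3.14, 3.14].

## Interface

Orientations are given as a unit quaternion [x, y, z, w].
In Python, from workcell import get_obs, camera, job_done, silhouettes gives the robot as it stands. The module is installed in compiled form; this text tells all that it offers.
- The arm moves only by the tool drive_tool, never from a script. Its argument "increments" is a list of rows, each a list of 3 entries, a list of its own where there are three numbers: the shift along the world's x, y, z in mm, then the turn, a rotation vector about the world's x, y, z in degrees, then the opening, from 0 (shut) to 1 (fully open). A call has 1 to 8 rows; each row shifts and turns the commanded pose from where the row before left it; what a row does not reach is not made up. A row lasts 1/12 s, in which the tool goes at most 41.7 mm and 7.16 degrees, less where a joint would pass 70% of its speed; a pose out of reach is approached as far as the arm can. A call is refused whole if a number of a shift passes 41.7 or a number of a turn 7.16, either way. A call with a gripper value outside its range is refused whole. The fingers move at their own pace and stop on an object; the grip force is fixed at half the most. Time passes only in rows, so rows that do not move let the fingers close. It gives the time, the measured TCP pose, the force, the opening and the grip force at its end, in the units of the state.
- get_obs(): the state, without advancing time (a new reading comes with each control period).
- camera(name): name is "scene" or "top"; returns a dict with "image" (400x640x3 uint8, red, green, blue), "K" (3x3 intrinsics, pixels), "view" (4x4, takes a point from world to camera coordinates). Camera axes: x right, y down, z forward; pixel columns grow to the right and rows downward; lengths in m; the calibration is good to about 2 mm. A picture is of the moment at which its call begins. There is no depth.
- job_done(): hands the job in; it is judged then, once.
Trained networks look in a picture, given as the dict that the camera call returned (one of the last four; its "shot" number tells which), for a name from the list of things; names that differ only in an ending like _2 or _b are one class to them, and where a whole thing is asked for, a point or a joint stands for the part that bears it (a point fixed in the world has none). Each returns a list of dicts, best first, with "conf" (0 to 1); they miss things now and then, are a little off and sometimes report something else, mostly with a low value. They report only what shows in the picture. A call takes as long as a camera call. They do not tell look-alikes from the thing itself.
- silhouettes(query, picture): "region" (400x640 bool, what is visible of it) and "bbox" ([left, top, right, bottom] in pixels, round what is visible of it).
The state is a dict: "clock": time; "joint_pos": joint angles; "joint_vel": joint speeds; "tau": joint torques, N m; "eef_pos": TCP position; "tool_rot": TCP orientation; "ft_force": force on the tool from outside, world axes, zero at the start; "ft_torque": the same for the moment, N m; "grip_width": finger opening in m; "grasp_force": force on a finger pad.
Only numpy, scipy, OpenCV 4.12 (cv2) and the standard library are available. Lean on these libraries where they do the work, as an engineer would, in place of code of your own. Each camera call takes 0.05 s, during which the arm holds its last target. There are 200 camera calls.

## Working session

There is one attempt and no reset: what is moved stays moved. The work goes in short steps, Python scripts to look and compute and a tool call to move; the robot and the scene stay as the last step left them, time stands still between calls to the robot, and variables do not carry over. Pictures are saved under pics/ and viewed, at most 10 in all, crops included, and the job is handed in when it is done.

Besides the shell and the picture viewer there is one more tool, called after "Emit:" by a JSON object that holds its "op" and its "data". drive_tool: Moves the arm, as the interface text tells. Its arguments: {"type":"object","properties":{"increments":{"type":"array"}},"required":["increments"]}

```bash
mkdir -p pics; cat > h.py <<'E'
import numpy as np, cv2
from workcell import get_obs, camera, job_done, silhouettes
def ray(c,u,v):
    R=c["view"][:3,:3];t=c["view"][:3,3]
    return -R.T@t, R.T@(np.linalg.inv(c["K"])@[u,v,1])
def atz(c,u,v,z):
    o,d=ray(c,u,v); return o+d*(z-o[2])/d[2]
def proj(c,p):
    q=c["K"]@(c["view"][:3,:3]@np.array(p)+c["view"][:3,3]); return q[:2]/q[2]
def save(c,n): cv2.imwrite("pics/"+n,c["image"][:,:,::-1])
E
python3 - <<'E'
from h import *
for n in ("scene","top"):
    c=camera(n); save(c,n+".png")
    print(n,"cam",ray(c,0,0)[0].round(3),c["K"][0,0])
    for q in ["pipette","stand","rack","green_vial","white_vial_1","dropper_bottle","clear_jar_a","spray_bottle_a"]:
        for s in silhouettes(q,c):
            ys,xs=np.nonzero(s["region"]); print(q,round(s["conf"],2),s["bbox"],xs.mean().round(1),ys.mean().round(1),len(xs))
o=get_obs();print(o["clock"],o["eef_pos"],o["tool_rot"],o["grip_width"])
E
```

```text
scene cam [0.202 0.562 0.513] 408.55381491761426
pipette 0.74 [251.4, 221.5, 265.9, 247.9] 258.8 234.1 349
pipette 0.59 [377.1, 98.5, 395.6, 163.1] 386.7 123.4 503
stand 0.93 [345.3, 118.5, 406.3, 196.1] 374.3 164.4 1559
stand 0.53 [237.7, 234.9, 326.7, 273.7] 283.3 254.8 1845
green_vial 0.91 [296.8, 229.5, 315.2, 255.7] 306.1 243.6 365
white_vial_1 0.86 [198.7, 231.0, 217.7, 262.1] 208.8 245.1 447
white_vial_1 0.77 [250.1, 221.8, 265.5, 246.2] 258.6 234.4 395
white_vial_1 0.77 [274.6, 229.6, 288.2, 251.8] 281.9 239.1 333
white_vial_1 0.57 [291.0, 282.9, 308.3, 318.4] 298.1 298.7 541
dropper_bottle 0.65 [322.4, 192.0, 339.5, 226.7] 333.0 211.0 449
clear_jar_a 0.93 [378.0, 187.7, 416.5, 251.6] 396.3 220.3 1925
clear_jar_a 0.8 [264.1, 159.2, 292.9, 213.9] 279.6 187.8 1207
spray_bottle_a 0.86 [305.4, 164.8, 317.9, 216.1] 309.5 193.9 466
spray_bottle_a 0.7 [357.9, 179.9, 374.1, 234.2] 366.6 209.9 538
top cam [ 0.442 -0.088  0.89 ] 372.53436581018275
pipette 0.71 [429.9, 205.5, 451.0, 227.9] 440.4 215.9 333
pipette 0.48 [258.9, 163.5, 273.6, 175.2] 264.2 168.0 181
stand 0.93 [393.9, 185.7
[... 197 characters left out ...]
8.8 161
white_vial_1 0.61 [215.0, 226.0, 233.0, 235.3] 222.7 229.2 195
white_vial_1 0.54 [237.7, 128.0, 251.7, 143.6] 241.9 136.6 173
white_vial_1 0.48 [255.5, 162.1, 272.9, 177.2] 264.5 167.6 196
white_vial_1 0.46 [260.0, 181.9, 277.1, 197.5] 267.6 188.2 211
clear_jar_a 0.89 [319.1, 131.6, 345.1, 165.6] 330.6 145.7 783
clear_jar_a 0.77 [313.1, 250.7, 344.7, 285.8] 328.5 266.9 739
clear_jar_a 0.62 [396.3, 184.2, 460.1, 248.0] 423.9 211.7 2373
spray_bottle_a 0.65 [331.0, 167.3, 346.8, 185.1] 337.0 176.0 182
spray_bottle_a 0.56 [331.2, 228.2, 343.9, 244.0] 337.1 235.2 140
0.9 [ 0.14239415 -0.47929881  0.23133927] [9.89595358e-01 1.43878512e-01 1.12666620e-05 2.80805320e-05] 0.08519828493981861
```

View pics/scene.png

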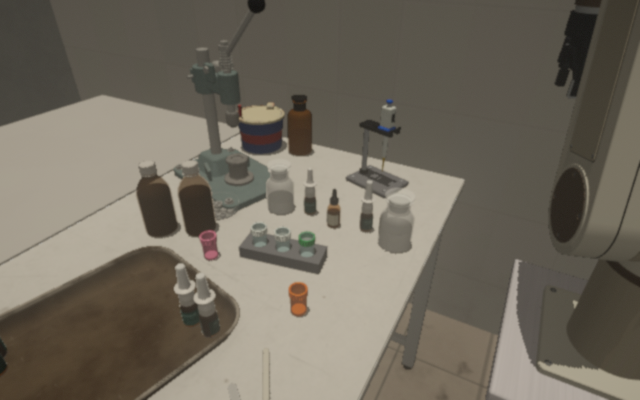

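View pics/top.png

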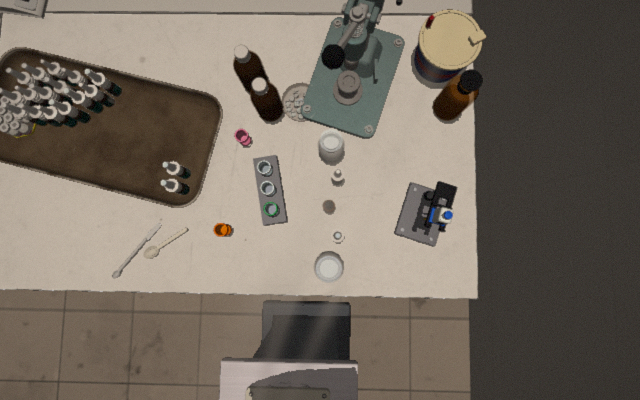

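The scene picture shows the stand's fork and pipette at about (388,120), the rack's green vial at (306,243), with white vials at (259,234) and (283,239). In the top picture they are at (440,215), (272,210), and (265,168) and (268,188).

Could be mistaken for the target: the orange look-alike at top (222,230), the pink one at top (243,137), and the two white vials. The pipette's look-alikes are the rods at top (135,250) and (165,243). I choose the green-banded vial at top (272,210) and the pipette on the stand at top (440,215).

```bash
python3 - <<'E'
from h import *
t=camera("top"); s=camera("scene")
a=cv2.resize(t["image"][175:260,385:470],(400,400),interpolation=cv2.INTER_CUBIC)
b=cv2.resize(t["image"][145:230,235:320],(400,400),interpolation=cv2.INTER_CUBIC)
cimg=cv2.resize(s["image"][90:200,340:410],(255,400),interpolation=cv2.INTER_CUBIC)
d=np.hstack([a,b])
cv2.imwrite("pics/crop1.png",d[:,:,::-1]); 
e=cv2.resize(s["image"][210:280,230:340],(545,347),interpolation=cv2.INTER_CUBIC)
f=np.zeros((400,800,3),np.uint8); f[:,:255]=cimg; f[:347,255:800]=e
cv2.imwrite("pics/crop2.png",f[:,:,::-1])
def blob(c,lo,hi,box):
    h=cv2.cvtColor(c["image"],cv2.COLOR_RGB2HSV); m=cv2.inRange(h,lo,hi); k=np.zeros_like(m); x0,y0,x1,y1=box;k[y0:y1,x0:x1]=m[y0:y1,x0:x1]
    ys,xs=np.nonzero(k); return xs.mean().round(2),ys.mean().round(2),xs.min(),xs.max(),ys.min(),ys.max(),len(xs)
print("blue top",blob(t,(105,120,60),(130,255,255),(420,195,470,240)))
print("blue scene",blob(s,(105,120,60),(130,255,255),(370,90,405,140)))
print("green top",blob(t,(40,80,40),(90,255,255),(255,195,290,225)))
print("green scene",blob(s,(40,80,40),(90,255,255),(290,225,325,260)))
for q,pz in [((272,210),.06)]: print(atz(t,*q,pz))
for q in ((396,237),(409,182),(458,188),(440,245)): print("base/fork",q,atz(t,*q,.01))
for q in ((255,157),(275,154),(287,222),(263,225)): print("rack",q,atz(t,*q,.025))
print(t["view"].round(3).tolist())
E
```

```text
blue top (np.float64(439.0), np.float64(215.38), np.int64(428), np.int64(451), np.int64(207), np.int64(225), 119)
blue scene (np.float64(385.2), np.float64(119.82), np.int64(378), np.int64(391), np.int64(100), np.int64(130), 45)
green top (np.float64(270.55), np.float64(208.61), np.int64(263), np.int64(277), np.int64(202), np.int64(215), 62)
green scene (np.float64(305.36), np.float64(242.02), np.int64(299), np.int64(313), np.int64(238), np.int64(245), 55)
[0.49621558 0.040815   0.06      ]
base/fork (396, 237) [ 0.44084954 -0.24457914  0.01      ]
base/fork (409, 182) [ 0.57134768 -0.2754486   0.01      ]
base/fork (458, 188) [ 0.55873925 -0.39075508  0.01      ]
base/fork (440, 245) [ 0.42406663 -0.34685112  0.01      ]
rack (255, 157) [0.62347339 0.09037775 0.025     ]
rack (275, 154) [0.6313215  0.04314276 0.025     ]
rack (287, 222) [0.47113626 0.0104645  0.025     ]
rack (263, 225) [0.46323001 0.06618318 0.025     ]
[[0.017, -1.0, -0.018, -0.079], [-0.996, -0.016, -0.093, 0.522], [0.093, 0.02, -0.995, 0.847], [0.0, 0.0, 0.0, 1.0]]
```

View pics/crop1.png

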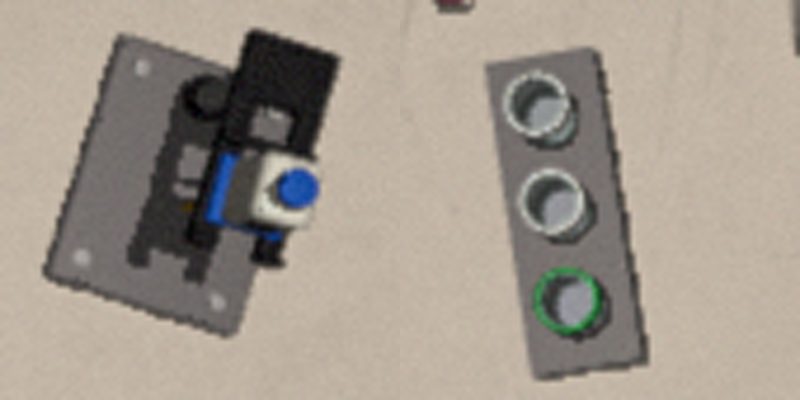

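View pics/crop2.png

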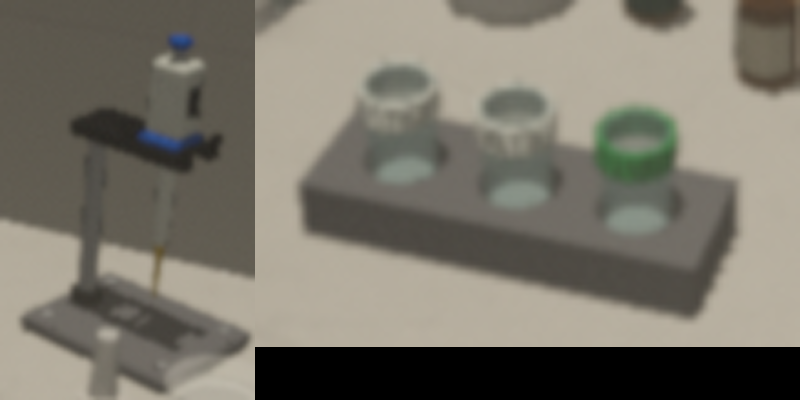

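The crops show the button centre at about top (447.6,214.2) and the stand's long axis tilted about 17°. The green vial is the rack hole nearest the robot, with its rim centre at about top (270.3,208.5). Next I fit the poses.

```bash
cat > fit.py <<'E'
from h import *
from scipy.optimize import least_squares
t=camera("top"); s=camera("scene")
def T(p,x,y,z): c,n=np.cos(p[2]),np.sin(p[2]); return [p[0]+c*x-n*y,p[1]+n*x+c*y,z]
k=85/400
top=lambda x,y:(385+x*k-.5,175+y*k-.5)
obs=[(t,top(120,35),.065,.05,.01),(t,top(45,272),-.065,.05,.01),(t,top(237,337),-.065,-.05,.01),(t,top(297,187),-.015,0,.2175),(t,top(285,262),-.04,-.02,.15),(t,top(186,244),-.04,.02,.15),
 (s,(340+180/3.64-.5,90+41/3.64-.5),-.015,0,.216)]
f=lambda p:np.concatenate([proj(c,T(p,x,y,z))-q for c,q,x,y,z in obs])
r=least_squares(f,[.5,-.32,-.3],loss="soft_l1");print("stand",r.x,f(r.x).reshape(-1,2).round(1).tolist())
print("pip from stand",T(r.x,-.015,0,0)[:2],"from button",atz(t,*obs[3][1],.2175))
tr=lambda x,y:(235+x*k-.5,145+y*k-.5)
sc=lambda x,y:(230+(x-255)/4.955-.5,210+y/4.955-.5)
R=[(t,tr(168,301),-.048,0,.06),(t,tr(154,202),0,0,.06),(t,tr(138,104),.048,0,.06),(t,tr(86,64),.08,.028,.025),(t,tr(193,47),.08,-.028,.025),(t,tr(247,360),-.08,-.028,.025),
 (t,tr(136,379),-.08,.028,.025),(s,sc(637,130),-.048,0,.061),(s,sc(515,106),0,0,.061),(s,sc(400,85),.048,0,.061),(s,sc(737,180),-.08,-.028,.025),(s,sc(697,268),-.08,.028,.025),(s,sc(303,184),.08,.028,.025)]
g=lambda p:np.concatenate([proj(c,T(p,x,y,z))-q for c,q,x,y,z in R])
r=least_squares(g,[.55,.04,.1],loss="soft_l1");print("rack",r.x,g(r.x).reshape(-1,2).round(1).tolist())
print("green fit",T(r.x,-.048,0,.061),"direct",atz(t,*R[0][1],.061),atz(s,*R[7][1],.061))
for n in ((330.6,145.7,.1),(328.5,266.9,.1),(337,176,.113),(329,206,.06),(338,236,.113)): print("bottle",atz(t,*n))
E
python3 fit.py
```

```text
stand [ 0.49794804 -0.30613401 -0.29176075] [[-0.4, -1.3], [-0.2, 0.7], [0.2, -0.0], [1.0, -0.1], [-1.1, 1.1], [0.3, -1.3], [0.3, 0.4]]
pip from stand [np.float64(0.4835819531700611), np.float64(-0.30181942638233517)] from button [ 0.48342877 -0.30012132  0.2175    ]
rack [0.54746234 0.05297572 0.18965244] [[0.5, -0.3], [0.1, -0.2], [0.1, -0.1], [0.0, 0.0], [0.6, -0.5], [0.1, -0.3], [-0.1, -0.2], [0.3, 0.4], [0.4, 0.5], [-0.2, 0.0], [0.8, 0.1], [0.2, 0.8], [-0.9, 0.7]]
green fit [np.float64(0.5003229883791734), np.float64(0.04392687906646568), 0.061] direct [0.4995294  0.04479997 0.061     ] [0.50142944 0.0431014  0.061     ]
bottle [ 0.63472379 -0.08806748  0.1       ]
bottle [ 0.37614849 -0.08765434  0.1       ]
bottle [ 0.56672386 -0.10255118  0.113     ]
bottle [ 0.50723899 -0.08659902  0.06      ]
bottle [ 0.44093961 -0.10636208  0.113     ]
```

Emit:
{"op": "drive_tool", "data": {"increments": [[[10,5,10],[0,0,7],1],[[14,7,10],[0,0,7],1],[[14,7,10],[0,0,7],1],[[14,7,10],[0,0,7],1],[[14,7,10],[0,0,7],1],[[14,7,10],[0,0,7],1],[[14,7,10],[0,0,7],1],[[14,7,0],[0,0,7],1]]}}

```text
clock: 1.77
eef_pos: [0.2515, -0.4257, 0.3035]
tool_rot: [0.804, 0.594, -0.0, 0.002]
ft_force: [0.4, 0.2, -0.2]
grip_width: 0.0857
grasp_force: 0.0
```

```bash
python3 -c "
from h import *
o=get_obs();print(o['clock'],o['eef_pos'],o['tool_rot'],o['joint_pos'])"
```

```text
1.7667 [ 0.2515132  -0.42570233  0.30352475] [ 8.04431400e-01  5.94042427e-01 -1.82938841e-04  1.91951130e-03] [-1.03717221e+00  2.07638850e-01  1.48921960e-01  1.50822312e+00
  2.86686817e-05  8.32268239e-01]
```

Emit:
{"op": "drive_tool", "data": {"increments": [[[18,9.5,0],[0,0,7],1],[[18,9.5,0],[0,0,7],1],[[18,9.5,0],[0,0,7],1],[[18,9.5,0],[0,0,7],1],[[18,9.5,0],[0,0,7],1],[[18,9.5,0],[0,0,7],1],[[18,9.5,0],[0,0,7],1],[[18,9.5,0],[0,0,7],1]]}}

```text
clock: 2.43
eef_pos: [0.3952, -0.3487, 0.3013]
tool_rot: [0.431, 0.902, -0.0, 0.0]
ft_force: [-0.5, -0.2, -0.7]
grip_width: 0.0857
grasp_force: 0.0
```

Emit:
{"op": "drive_tool", "data": {"increments": [[[18,9.5,0],[0,0,7],1],[[18,9.5,0],[0,0,7],1],[[18,9.5,0],[0,0,7],1],[[18,9.5,0],[0,0,7],1],[[18,9.5,0],[0,0,7],1],[[0,0,0],[0,0,0],1],[[0,0,0],[0,0,0],1]]}}

```text
clock: 3.02
eef_pos: [0.485, -0.3012, 0.3008]
tool_rot: [0.143, 0.99, 0.0, -0.0]
ft_force: [-0.5, -0.0, -0.3]
grip_width: 0.0851
grasp_force: 0.0
```

```bash
python3 - <<'E'
from h import *
from scipy.spatial.transform import Rotation as Ro
o=get_obs();R=Ro.from_quat(o['tool_rot']).as_matrix();print(o['clock'],o['eef_pos'],np.degrees(np.arctan2(R[1,1],R[0,1])),R[:,2],o['joint_pos'])
t=camera("top");s=camera("scene")
a=cv2.resize(t["image"][165:265,380:480],(400,400),interpolation=cv2.INTER_CUBIC);b=cv2.resize(s["image"][50:200,320:470],(400,400),interpolation=cv2.INTER_CUBIC)
cv2.imwrite("pics/pre.png",np.hstack([a,b])[:,:,::-1])
E
```

```text
3.0167 [ 0.48495329 -0.30121826  0.30078338] 73.57036840187143 [-9.28896475e-04  1.72389340e-04 -9.99999554e-01] [-5.55627777e-01  3.73083375e-01  3.66998728e-01  1.56559177e+00
 -3.43514575e-04 -2.68876414e-01]
```

View pics/pre.png

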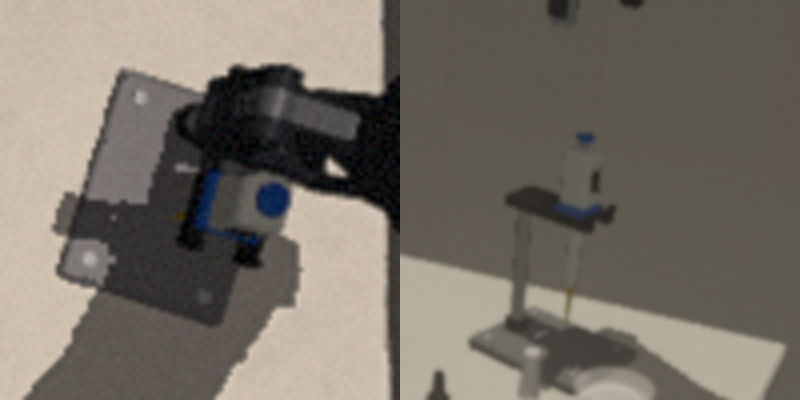

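```bash
python3 - <<'E'
from h import *
t=camera("top");s=camera("scene")
for z in (.30,.31,.37,.45): print(z,proj(t,[.485,-.3012,z]),proj(s,[.485,-.3012,z]))
y=np.array([np.cos(1.284),np.sin(1.284),0])
for k in (-.0425,.0425,-.057,.057): print(k,proj(s,np.array([.485,-.3012,.313])+k*y))
print("pipette top",proj(t,[.4835,-.301,.2175]),proj(s,[.4835,-.301,.216]))
E
```

```text
0.3 [464.8405859  210.29939452] [392.50466013  62.49274971]
0.31 [467.17876963 209.86731123] [393.00398303  57.62434151]
0.37 [483.09720904 206.92567251] [396.13623807  27.08479234]
0.45 [511.07847045 201.75489165] [400.71347933 -17.54340138]
-0.0425 [404.72740118  53.06253587]
0.0425 [380.86774682  59.43213883]
-0.057 [408.52311039  52.04922863]
0.057 [376.50012229  60.5981253 ]
pipette top [448.1043218  214.20591369] [389.14704096 101.25096796]
```

The fingertips show at scene (382,54) and (406,51), which matches the projection and puts them centred over the button at (389,101). Descending.

Emit:
{"op": "drive_tool", "data": {"increments": [[[-1.5,0,-20],[0,0,0],1],[[0,0,-20],[0,0,0],1],[[0,0,-20],[0,0,0],1],[[0,0,-20],[0,0,0],1],[[0,0,-20],[0,0,0],1],[[0,0,-14],[0,0,0],1],[[0,0,-12],[0,0,0],1],[[0,0,-8],[0,0,0],1]]}}

```text
clock: 3.88
eef_pos: [0.4815, -0.302, 0.1661]
tool_rot: [0.144, 0.99, 0.0, -0.001]
ft_force: [-0.4, -1.0, -0.6]
grip_width: 0.0857
grasp_force: 0.0
```

Emit:
{"op": "drive_tool", "data": {"increments": [[[0,0,0],[0,0,0],0.6],[[0,0,0],[0,0,0],0.5],[[0,0,0],[0,0,0],0.45],[[0,0,0],[0,0,0],0.4],[[0,0,0],[0,0,0],0.35],[[0,0,0],[0,0,0],0.3],[[0,0,0],[0,0,0],0.25],[[0,0,0],[0,0,0],0]]}}

```text
clock: 4.55
eef_pos: [0.4833, -0.3021, 0.1681]
tool_rot: [0.143, 0.99, -0.0, 0.001]
ft_force: [0.2, -0.5, 3.3]
grip_width: 0.0237
grasp_force: 59.2
```

Emit:
{"op": "drive_tool", "data": {"increments": [[[0,0,0],[0,0,0],0],[[0,0,0],[0,0,0],0],[[0,0,0],[0,0,0],0],[[0,0,0],[0,0,0],0],[[0,0,0],[0,0,0],0],[[0,0,0],[0,0,0],0]]}}

```text
clock: 5.05
eef_pos: [0.4833, -0.3021, 0.1681]
tool_rot: [0.143, 0.99, -0.0, 0.001]
ft_force: [-0.5, -0.7, 5.5]
grip_width: 0.0234
grasp_force: 59.5
```

Emit:
{"op": "drive_tool", "data": {"increments": [[[0,0,4],[0,0,0],0],[[0,0,6],[0,0,0],0],[[0,0,8],[0,0,0],0],[[0,0,10],[0,0,0],0],[[0,0,12],[0,0,0],0],[[0,0,12],[0,0,0],0],[[0,0,12],[0,0,0],0],[[0,0,12],[0,0,0],0]]}}

```text
clock: 5.72
eef_pos: [0.483, -0.3018, 0.2447]
tool_rot: [0.143, 0.99, -0.0, 0.0]
ft_force: [0.1, 0.4, -1.3]
grip_width: 0.0235
grasp_force: 58.7
```

Emit:
{"op": "drive_tool", "data": {"increments": [[[0,0,15],[0,0,0],0],[[0,0,15],[0,0,0],0],[[0,0,15],[0,0,0],0],[[0,0,10],[0,0,0],0],[[0,0,5],[0,0,0],0],[[0,0,0],[0,0,0],0],[[0,0,0],[0,0,0],0]]}}

```text
clock: 6.3
eef_pos: [0.4829, -0.3018, 0.3033]
tool_rot: [0.143, 0.99, -0.0, 0.0]
ft_force: [-0.4, -0.5, -1.8]
grip_width: 0.0231
grasp_force: 58.7
```

```bash
python3 - <<'E'
from h import *
o=get_obs();print(o['clock'],o['eef_pos'],o['tool_rot'],o['ft_force'],o['grip_width'],o['ft_torque'])
t=camera("top");s=camera("scene")
x,y,z=o['eef_pos']
print("expected tip, collar",proj(s,[x,y,z-.129]),proj(s,[x,y,z-.129+.115]),proj(s,[x,y,z-.129+.112]))
b=cv2.resize(s["image"][30:180,320:470],(600,600),interpolation=cv2.INTER_CUBIC)
cv2.imwrite("pics/lift.png",b[:,:,::-1])
E
```

```text
6.3 [ 0.48291801 -0.30177018  0.30334713] [ 1.43072012e-01  9.89712278e-01 -2.19454060e-05  8.13830059e-05] [-0.42255281 -0.45038608 -1.7831731 ] 0.023096061715299415 [-0.02625741 -0.03938302  0.05454959]
expected tip, collar [387.66573327 118.965612  ] [392.99328977  67.68219031] [392.84470981  69.11243122]
```

View pics/lift.png

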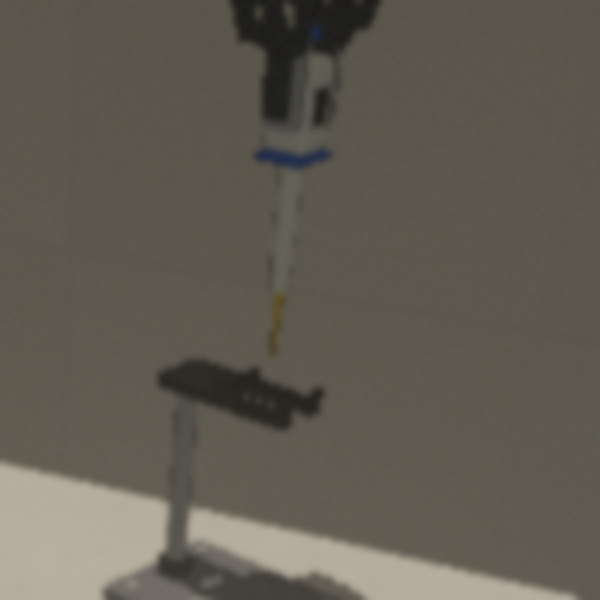

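The pipette hangs straight, with its tip at scene (388,118) against (387.7,119) expected. I can carry it over the row.

Emit:
{"op": "drive_tool", "data": {"increments": [[[1,8,0],[0,0,0],0],[[1,16,0],[0,0,0],0],[[1,22,0],[0,0,0],0],[[1,24,0],[0,0,0],0],[[1,24,0],[0,0,0],0],[[1,24,0],[0,0,0],0],[[1,24,0],[0,0,0],0],[[1,24,0],[0,0,0],0]]}}

```text
clock: 7.07
eef_pos: [0.4903, -0.134, 0.3027]
tool_rot: [0.143, 0.99, 0.0, -0.001]
ft_force: [0.8, 0.2, -0.4]
grip_width: 0.023
grasp_force: 58.8
```

Emit:
{"op": "drive_tool", "data": {"increments": [[[1,24,0],[0,0,0],0],[[1,24,0],[0,0,0],0],[[1,24,0],[0,0,0],0],[[1,24,0],[0,0,0],0],[[1,24,0],[0,0,0],0],[[1,22,0],[0,0,0],0],[[1,18,0],[0,0,0],0],[[1,12,0],[0,0,0],0]]}}

```text
clock: 7.73
eef_pos: [0.4982, 0.0384, 0.3027]
tool_rot: [0.142, 0.99, 0.0, -0.001]
ft_force: [-0.1, 0.4, -1.3]
grip_width: 0.0238
grasp_force: 58.9
```

Emit:
{"op": "drive_tool", "data": {"increments": [[[1,8,0],[0,0,0],0],[[0,0,-10],[0,0,0],0],[[0,0,-20],[0,0,0],0],[[0,0,-20],[0,0,0],0],[[0,0,-15],[0,0,0],0],[[0,0,-5],[0,0,0],0],[[0,0,0],[0,0,0],0],[[0,0,0],[0,0,0],0]]}}

```text
clock: 8.4
eef_pos: [0.5001, 0.0439, 0.2337]
tool_rot: [0.143, 0.99, -0.0, 0.0]
ft_force: [-0.3, -0.1, -1.4]
grip_width: 0.0233
grasp_force: 58.9
```

```bash
cat > look.py <<'E'
import sys
from h import *
o=get_obs();print(o['clock'],o['eef_pos'],o['tool_rot'],o['ft_force'],o['grip_width'],abs(o['joint_vel']).max())
t=camera("top");s=camera("scene")
x,y,z=o['eef_pos']
f=lambda p:((p-[250,150])*5).round(1)
print("exp tip",f(proj(s,[x,y,z-.129])),"exp green rim",f(proj(s,[.5003,.0439,.061])),"1cm above",f(proj(s,[.5003,.0439,.071])))
b=cv2.resize(s["image"][150:270,250:370],(600,600),interpolation=cv2.INTER_CUBIC)
cv2.imwrite("pics/"+sys.argv[1],b[:,:,::-1])
E
python3 look.py over.png
```

```text
8.4 [0.50005752 0.04394595 0.23367123] [ 1.43369027e-01  9.89669296e-01 -5.01903808e-05  6.01946890e-05] [-0.3062103  -0.08866338 -1.42491016] 0.023281935775049625 0.02704531830403123
exp tip [284.2 332.3] exp green rim [284.6 430.7] 1cm above [284.4 408.7]
```

View pics/over.png

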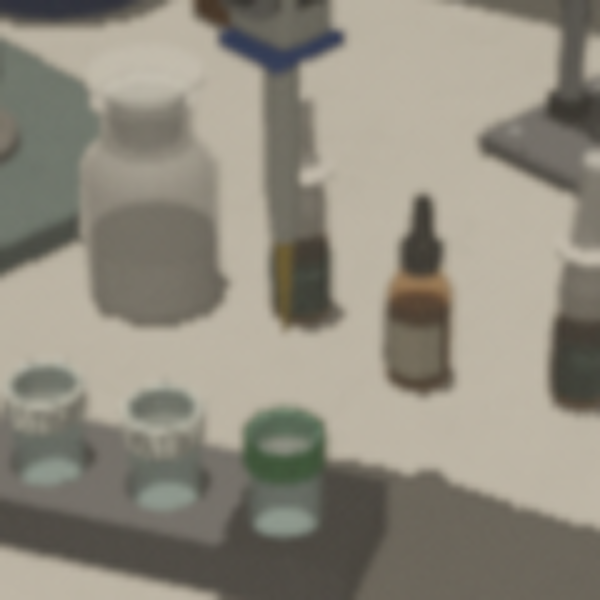

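The tip shows at (287,326) in the crop and the green rim centre at (285,430), so they line up. Lowering 32 mm.

Emit:
{"op": "drive_tool", "data": {"increments": [[[0,0,-6],[0,0,0],0],[[0,0,-9],[0,0,0],0],[[0,0,-8],[0,0,0],0],[[0,0,-6],[0,0,0],0],[[0,0,-3],[0,0,0],0],[[0,0,0],[0,0,0],0],[[0,0,0],[0,0,0],0],[[0,0,0],[0,0,0],0]]}}

```text
clock: 9.17
eef_pos: [0.5001, 0.0443, 0.2015]
tool_rot: [0.143, 0.99, 0.0, 0.0]
ft_force: [0.0, -0.6, -1.6]
grip_width: 0.0232
grasp_force: 58.9
```

```bash
python3 look.py final.png
```

```text
9.1667 [0.50013232 0.0442506  0.2015433 ] [1.43072620e-01 9.89712163e-01 6.29846936e-05 2.38293847e-04] [ 0.04386247 -0.59446684 -1.62939161] 0.02317197169063083 0.0039744186006102425
exp tip [284.3 405.9] exp green rim [284.6 430.7] 1cm above [284.4 408.7]
```

View pics/final.png

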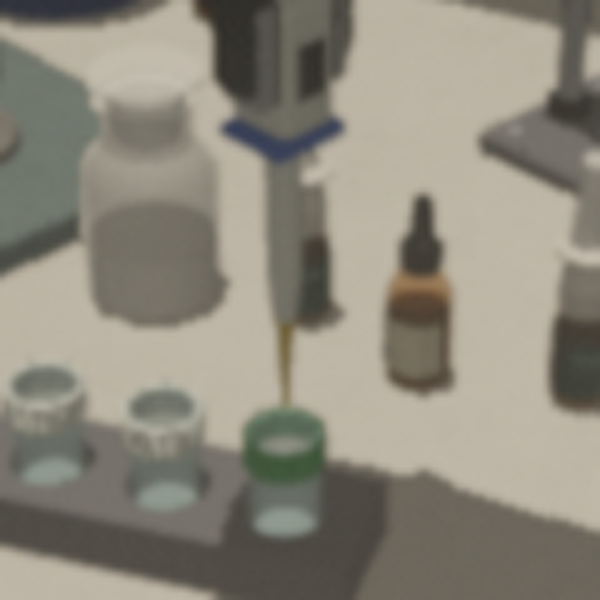

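The tip is at (286,405) in the crop, about 12 mm above the green rim's centre at (285,430), and it is still.

```bash
python3 -c "
from workcell import job_done
print(job_done())"
```

```text
the job is handed in; nothing more can be done
None
```

The job is handed in: the gripper is holding the pipette upright and still, with its tip about 12 mm above the middle of the green-banded vial's mouth by my measurement, though the interface returned no verdict.

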